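# Expose the stamp blocks and set the timer

## Task

Expose the stamp blocks that lie on the bench: raise the exposure unit's shutter fully, pull its tray fully out, and lay every block flat on the tray floor with its cream light-sensitive face up, turning over those that lie face down. When all are in, push the tray fully home, then lower the shutter fully, and only then turn the timer sleeve to 6. Leave the other things on the bench where they are.

Things in the scene. Friction and masses are not known exactly. Their poses are not given: they have to be found in the camera images.
- unit: navy benchtop UV exposure unit, fixed: a hood 125 deep, 304 wide, 95 high (mm), open at the front (its -x side, towards the robot), where an amber shutter slides between two aluminium rails (160 high, at y = +-146). Origin: on the bench, middle of the front opening; x points into the hood, y to its left, z up
- sash (a joint): height of the amber shutter (278 wide, 66 high, 6 thick, at unit x = -4 mm) above its lowest place, m: 0 = fully down (lower edge 14 mm above the bench), 0.065 = fully up. It stays where it is left; counterbalanced, so about 6 N raises or lowers it. While down it is in the way of the rims of the tray and of the blocks
- sash_handle (a point): middle of the shutter's handle, a round steel bar 12 mm thick and 80 long, level, along the unit's y, 36 mm above the shutter's upper edge on two stubs 68 mm apart (60 mm free between them); 130 mm above the bench when down
- tray (a joint): how far the white tray is pulled out towards the unit's -x, m: 0 = fully home under the hood, 0.130 = fully out. It slides with about 2 N and stays where it is left
- tray_knob (a point): on the axis of the tray's upright knob, 42 mm above the bench: a steel post 14 mm thick with a black head 18 mm thick from 48 to 60 mm above the bench. It stands on the tray's front lip (top 12 mm above the bench), 115 mm in front of tray_in; even with the tray home it is 54 mm in front of the shutter
- tray_in (a point): centre of the tray's floor (its top, 12 mm above the bench), axes as the unit's; the floor inside the rims is 92 (x) by 256 (y) mm and the rims are 14 mm high above it. With the tray fully out the point is 69 mm in front of the shutter
- dial (a joint): angle of the timer sleeve, rad, growing clockwise seen from above: number k of the scale (0 to 8) is at 0.35 k, so 6 is at 2.10. It clicks at each number (about 0.1 N m to pass a click) and springs to the nearest number when let go; stops at both ends
- dial_grip (a point): on the axis of the timer sleeve, 127 mm above the bench, where to grip it: a black knurled upright collar, 46 mm diameter, from 107 to 141 mm above the bench, red pointer line. The white plate under it (108 across, top at 99) has the numbers clockwise: 0 near the unit's +y, 4 at +x, 8 near -y (6 is red). The point's frame turns with it
- block_a: stamp block with a red flower motif, 56 x 56 x 36 mm, 0.12 kg: dark wood, with a cream light-sensitive face (6 mm, motif in it) on its own +z side. Origin at its centre. It starts lying on the bench with the cream face DOWN; it may be absent.
- block_b: stamp block with a blue star motif, 56 x 56 x 36 mm, 0.12 kg: dark wood, with a cream light-sensitive face (6 mm, motif in it) on its own +z side. Origin at its centre. It starts lying on the bench with the cream face DOWN; it may be absent.
- block_c: stamp block with a green sun motif, 56 x 56 x 36 mm, 0.12 kg: dark wood, with a cream light-sensitive face (6 mm, motif in it) on its own +z side. Origin at its centre. It starts lying on the bench with the cream face UP; it may be absent.
- tape: bystander, not to be disturbed: roll of tan tape lying flat, 72 across, 24 high (mm). Origin under its middle
- marker: bystander, not to be disturbed: black and yellow marker pen lying down, 132 long, 16 thick (mm). Origin under its middle
- palette_knife: bystander, not to be disturbed: palette knife with a wooden handle, 200 long, lying down (mm). Origin under its middle
- eraser: bystander, not to be disturbed: grey eraser 48 x 30 x 16 (mm). Origin under its middle
- pencil_tin: bystander, not to be disturbed: blue pencil tin lying flat, 105 x 175 x 14 (mm). Origin under its middle
There are look-alikes about, which are no part of the job. What is shaped like the block_a but orange or turquoise is not meant.

How it is judged:
By the outcome, as a careful person would: the job done as asked, in the order asked, and still so for the second after the job is handed in, with the robot touching nothing.
Of block_a, block_b, block_c only 2 to 3 are there at a start; the rules pass over those that are not, and their reading is None.
At some moment in a run one of block_a, block_b, block_c may be knocked a few centimetres aside while the robot is not near it.
Once in a run the grip may slacken for a moment while it holds something.
It also fails if it takes over 210 s, if anything falls off the work surface, if the arm or the gripper's body presses on something with over 40 N, if the wrist force passes 120 N, or if a joint passes its speed limit or range.

## Robot

A 7-joint arm with a two-finger parallel gripper is mounted at the origin on the work surface. World frame = base frame: x ahead of the robot, y to its left, z up, the work surface at z = 0. Lengths are in m, angles in rad, forces in N, time in s.
With the tool pointing down it reaches from about 0.425 to 0.95 m from the base axis. Payload 4.7 kg.
Tool frame: the origin (TCP) lies between the finger pads; the fingertips stand 25 mm ahead of it and the grasp point (between the pads) lies 6 mm ahead of it; z points along the fingers, y is the line along which they close (so a half turn about z gives the same grasp; the last joint's range is limited). The gripper opens to 85 mm and grips with 20 to 120 N. Pads are 22 mm wide; open, the fingers measure 114 mm over their backs; the gripper's body (76 mm by 85 mm) begins 54 mm behind the grasp point. The pads swing forward as they close: fully open they stand 13 mm farther back than shut.
Start: joints at [1.091, 0.469, -0.049, 1.532, 0.024, 1.141, -0.082], TCP at [0.294, -0.608, 0.226] pointing down, gripper open.
Joint ranges: [-2.59, 2.59], [-0.33, 1.99], [-1.39, 1.29], [0.1, 2.45], [-1.04, 4.18], [0.21, 1.99], [-2.66, 2.66]. Speed limits (rad/s): [2.57, 2.57, 3.14, 3.14, 3.14, 3.14, 3.14].

## Interface

Orientations are given as a 3x3 rotation matrix whose columns are the frame's x, y, z axes.
In Python, from rig import * gives the robot as it stands. Calls block until the motion is done:
- movep(position, orientation): joint-space move of the TCP to a pose.
- move_l(position, attitude=None, feed=0.15, until_force=None): straight line of the TCP; attitude=None keeps the orientation; feed is the mean speed in m/s. With until_force (N) it stops when the force on the tool has changed by that much, and returns True; else False.
- move_joints(angles): joint-space move.
- command_gripper(opening, newtons=None): finger opening in m; newtons is the grip in N (None keeps the last); returns when the fingers have stopped.
- sleep(seconds).
- inverse_kinematics(position, orientation): joint angles nearest the present ones, or None.
- sense(): the state.
- camera(name): name is "side" or "top"; returns (picture, depth): 384x512x3 uint8, red, green, blue; 384x512 float32, m along the optical axis (not along the pixel's ray), 0 where there is no reading.
- camera_params(name): a dict with "K" (3x3 intrinsics, pixels), "dist" ([k1, k2, p1, p2, k3] as OpenCV has them; the pictures are not rectified), "position" and "rotation" of the camera in the world. Camera axes: x right, y down, z forward; pixel columns grow to the right and rows downward; lengths in m; the calibration is good to about 2 mm. A picture is of the moment at which its call begins. camera_params takes no time and is no camera call.
A pose or a line that the arm cannot do raises Unreachable and nothing moves.
- finish_job(): hands the job in; it is judged then, once.
The state is a dict: "time_s": time; "joint_pos": joint angles; "qd": joint speeds; "joint_efforts": joint torques, N m; "position": TCP position; "tcp_rot": TCP orientation; "wrist_force": force on the tool from outside, world axes, zero at the start; "ft_torque": the same for the moment, N m; "finger_gap": finger opening in m; "gripper_force": force on a finger pad.
Only numpy, scipy, OpenCV 4.12 (cv2) and the standard library are available. Lean on these libraries where they do the work, as an engineer would, in place of code of your own. Each camera call takes 0.05 s, during which the arm holds its last target. There are 200 camera calls.

## Working session

There is one attempt and no reset: what is moved stays moved. The work goes in short steps, each a Python script; the robot and the scene stay as the last script left them, time stands still between calls to the robot, and variables do not carry over. Pictures are saved under pics/ and viewed, at most 14 in all, crops included, and the job is handed in when it is done.

```bash
ls; mkdir -p pics; python3 - <<'E'
from rig import *
import cv2
for n in("top","side"):
    p,d=camera(n); cv2.imwrite(f"pics/{n}0.png",p[:,:,::-1]); c=camera_params(n); print(n,c)
    import numpy as np; np.save(f"pics/{n}0d.npy",d)
s=sense();print(s)
E
```

```text
pics
top {'K': array([[432.62466635,   0.        , 252.76942152],
       [  0.        , 432.62466635, 193.17257281],
       [  0.        ,   0.        ,   1.        ]]), 'dist': array([0.00160221, 0.        , 0.        , 0.        , 0.        ]), 'position': array([ 0.27563007, -0.00936486,  1.36334561]), 'rotation': array([[ 0.04512095, -0.9729403 ,  0.22660821],
       [-0.99896627, -0.04269037,  0.01561782],
       [-0.00552122, -0.22707865, -0.97386077]])}
side {'K': array([[453.60662954,   0.        , 254.57909717],
       [  0.        , 453.60662954, 184.0935997 ],
       [  0.        ,   0.        ,   1.        ]]), 'dist': array([-0.01004806,  0.        ,  0.        ,  0.        ,  0.        ]), 'position': array([0.19393568, 1.02289031, 1.14071269]), 'rotation': array([[-0.93439686, -0.25535324,  0.24838927],
       [-0.35579167,  0.63422929, -0.68641496],
       [ 0.01774253, -0.72975882, -0.68347441]])}
{'time_s': 0.1, 'joint_pos': array([ 1.09107469,  0.46934795, -0.04861837,  1.53355363,  0.02407886,
        1.14099282, -0.08228911]), 'qd': array([-0.00078193, -0.00360661,  0.00025433, -0.00126387, -0.0003285 ,
        0.00069831, -0.00171734]), 'joint_efforts': array([ 3.00008860e-04, -5.11519361e+01, -4.73370776e-02, -2.38389963e+01,
        1.07531069e-02,  4.39454932e-03,  4.39616940e-05]), 'position': array([ 0.29390428, -0.60707497,  0.22508391]), 'tcp_rot': array([[ 9.00066957e-01,  4.35750930e-01, -7.74361370e-04],
       [ 4.35751617e-01, -9.00065652e-01,  1.53284819e-03],
       [-2.90360497e-05, -1.71709522e-03, -9.99998525e-01]]), 'wrist_force': array([ 0.31495516,  0.84571555, -0.42356028]), 'ft_torque': array([-0.02285925, -0.00111054, -0.02626095]), 'gripper_force': 0.0, 'finger_gap': 0.08560586028810493}
```

View pics/top0.png

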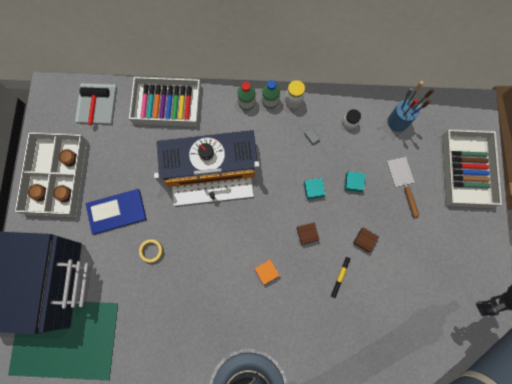

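View pics/side0.png

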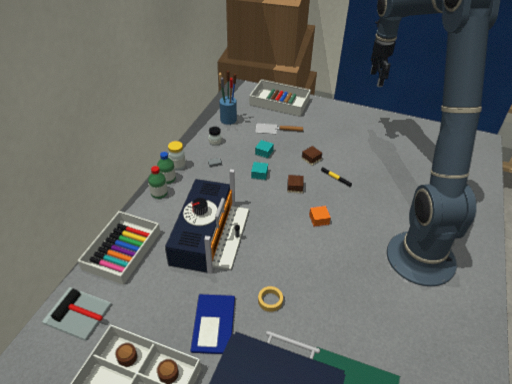

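The top view shows the unit at about (210,165), its dial at (207,152), the white tray at (213,190) and the knob at (211,196).

Things that could be taken for a block:
- Dark brown at (308,233) and (366,240): dark wood up, so these fit block_a and block_b face down.
- Turquoise at (315,188) and (355,181), and orange at (267,272): look-alikes, not meant.
- Brown balls in the compartment box at (66,157), (37,192) and (62,194): not blocks.

No cream-up block is visible, so block_c looks absent. I'm choosing the two brown ones and will check them in a close crop.

```bash
cat > h.py <<'E'
from rig import *
import numpy as np, cv2
def rays(n,px):
    c=camera_params(n); u=cv2.undistortPoints(np.float64(px).reshape(-1,1,2),c["K"],c["dist"]).reshape(-1,2)
    return c["position"], np.c_[u,np.ones(len(u))]@c["rotation"].T
def on(n,px,z):
    o,d=rays(n,px); return o+d*((z-o[2])/d[:,2])[:,None]
def tri(pt,ps):
    A=[];b=[]
    for n,p in(("top",pt),("side",ps)):
        o,d=rays(n,[p]); d=d[0]/np.linalg.norm(d[0]); P=np.eye(3)-np.outer(d,d); A.append(P); b.append(P@o)
    return np.linalg.lstsq(np.vstack(A),np.hstack(b),rcond=None)[0]
def proj(n,X):
    c=camera_params(n); R=c["rotation"].T
    return cv2.projectPoints(np.float64(X).reshape(-1,1,3),cv2.Rodrigues(R)[0],-R@c["position"],c["K"],c["dist"])[0].reshape(-1,2)
def shot(n,f=None):
    p,d=camera(n); p=p[:,:,::-1].copy()
    if f: cv2.imwrite(f,p)
    return p,d
def blobs(p,lo,hi,amin,amax,roi=None):
    m=cv2.inRange(cv2.cvtColor(p,cv2.COLOR_BGR2HSV),lo,hi)
    if roi: k=np.zeros_like(m); x0,y0,x1,y1=roi; k[y0:y1,x0:x1]=1; m=m*k
    return [c for c in cv2.findContours(m,cv2.RETR_EXTERNAL,cv2.CHAIN_APPROX_NONE)[0] if amin<=cv2.contourArea(c)<=amax]
def down(yaw): # tool z down, tool y (closing) at angle yaw in world
    y=np.array([np.cos(yaw),np.sin(yaw),0]); z=np.array([0,0,-1.]); return np.c_[np.cross(y,z),y,z]
E
python3 - <<'E'
import cv2,numpy as np
from h import *
t=cv2.imread("pics/top0.png");s=cv2.imread("pics/side0.png")
def cr(i,x0,y0,x1,y1,w,h): return cv2.resize(i[y0:y1,x0:x1],(w,h),interpolation=cv2.INTER_CUBIC)
a=cr(t,145,125,265,215,400,300);b=cr(s,160,165,260,275,400,300)
c=cr(t,285,210,385,285,400,300);d=cr(s,270,130,370,205,400,300)
cv2.imwrite("pics/crop0.png",np.vstack([np.hstack([a,b]),np.hstack([c,d])]))
hsv=cv2.cvtColor(t,cv2.COLOR_BGR2HSV)
for x,y in[(308,233),(366,240),(175,150),(240,178),(190,190)]: print((x,y),hsv[y,x])
D=np.load("pics/top0d.npy")
for x,y in[(308,233),(366,240),(315,188),(175,150),(190,190),(222,152)]:
    c=camera_params("top");o,r=rays("top",[(x,y)]);print(x,y,o+r[0]*D[y,x])
E
```

```text
(308, 233) [ 10 141  96]
(366, 240) [ 11 146  94]
(175, 150) [113  53  77]
(240, 178) [ 14 121  82]
(190, 190) [ 30   8 125]
308 233 [ 0.46630778 -0.16403895  0.03414452]
366 240 [ 0.45236031 -0.34183692  0.03588545]
315 188 [ 0.60902978 -0.18314491  0.03925963]
175 150 [0.69685495 0.25684008 0.0950526 ]
190 190 [0.59117981 0.21405917 0.01419051]
222 152 [0.69576616 0.11126558 0.09777269]
```

View pics/crop0.png

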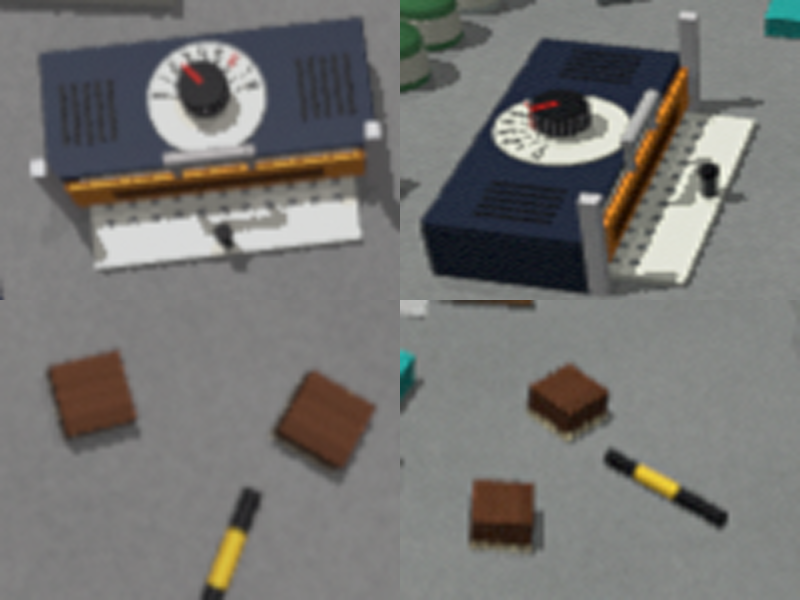

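The crop shows both brown blocks with a cream layer at the bottom, so both are face down and block_c is absent. The rail tops are at top px (156,175) and (257,164) and side px (208,238) and (232,171). The dial pointer is near 1–2.

```bash
python3 - <<'E'
from h import *
np.set_printoptions(precision=4,suppress=True)
t=cv2.imread("pics/top0.png");s=cv2.imread("pics/side0.png")
L=tri((156.4,175.4),(208,236.5));R=tri((256.9,164),(232.5,171)); print("rails",L,R,np.linalg.norm(L-R))
l,r=on("top",[(156.4,175.4),(256.9,164)],.16);print(l,r,np.linalg.norm(l-r),np.arctan2(*(l-r)[:2]))
for n,i,roi in(("top",t,(150,125,262,195)),("side",s,(160,165,260,275))):
    for c in blobs(i,(100,80,25),(125,255,110),300,9e4,roi):
        q=on(n,cv2.boxPoints(cv2.minAreaRect(c)),.095);print(n,"hood",q[:,:2].tolist(),[np.linalg.norm(q[k]-q[(k+1)%4]) for k in(0,1)])
    for c in blobs(i,(5,150,90),(25,255,255),10,9e4,roi):
        (x,y),w,a=cv2.minAreaRect(c);print(n,"amber",x,y,w,a,on(n,[(x,y)],.08))
    for c in blobs(i,(0,0,0),(180,255,45),15,400,roi):
        (x,y),w,a=cv2.minAreaRect(c);print(n,"dark",x,y,w,a,on(n,[(x,y)],.054),on(n,[(x,y)],.141))
    for c in blobs(i,(0,0,150),(180,40,255),30,4000,roi):
        (x,y),w,a=cv2.minAreaRect(c);print(n,"white",x,y,w,a,on(n,[(x,y)],.012),on(n,[(x,y)],.099))
for n,i,roi in(("top",t,(285,210,385,260)),("side",s,(270,135,370,195))):
    for c in blobs(i,(3,90,40),(18,220,140),100,900,roi):
        q=on(n,cv2.boxPoints(cv2.minAreaRect(c)),.036);print(n,"brown",q.mean(0),[np.linalg.norm(q[k]-q[(k+1)%4]) for k in(0,1)],np.degrees(np.arctan2(*(q[1]-q[0])[[1,0]])))
E
```

```text
rails [0.5949 0.2897 0.162 ] [0.6429 0.0017 0.1556] 0.2919629989975483
[0.5961 0.2903 0.16  ] [0.643  0.0019 0.16  ] 0.2921976095009604 -0.16125890081917574
top amber 181.1097412109375 181.48780822753906 (6.515460968017578, 32.13557434082031) 83.6598129272461 [[0.6014 0.2325 0.08  ]]
top amber 226.74916076660156 176.11776733398438 (6.251006603240967, 53.571712493896484) 83.2901611328125 [[0.6245 0.0936 0.08  ]]
top white 190.0 191.5 (5.0, 32.0) 90.0 [[0.5867 0.214  0.012 ]] [[0.5667 0.1997 0.099 ]]
top white 216.47998046875 189.3599853515625 (3.6769556999206543, 19.233304977416992) 81.8698959350586 [[0.5975 0.1295 0.012 ]] [[0.5768 0.1205 0.099 ]]
top white 234.0 189.0 (10.0, 38.0) 90.0 [[0.6012 0.0732 0.012 ]] [[0.5802 0.0679 0.099 ]]
top white 206.51217651367188 154.60975646972656 (34.01291275024414, 35.11723327636719) 83.6598129272461 [[0.7131 0.1696 0.012 ]] [[0.6849 0.1581 0.099 ]]
side hood [[0.7012544196442829, 0.37567426868895304], [0.7725481469239175, 0.16921221399505226], [0.630335359939717, 0.15630346185055544], [0.5756099716269751, 0.3607494359537693]] [np.float64(0.21842
[... 1221 characters left out ...]
2227 [[0.5891 0.0878 0.012 ]] [[0.5587 0.1599 0.099 ]]
side white 203.8231201171875 212.5846405029297 (22.698354721069336, 41.4276008605957) 82.87498474121094 [[0.7139 0.0864 0.012 ]] [[0.6739 0.1586 0.099 ]]
top brown [ 0.4537 -0.3414  0.036 ] [np.float64(0.057334284575262275), np.float64(0.05636391010310865)] -29.844236733464836
top brown [ 0.4662 -0.1626  0.036 ] [np.float64(0.055162171415056235), np.float64(0.05455708047009559)] -73.37566537702666
side brown [ 0.4641 -0.1492  0.036 ] [np.float64(0.05124965871086631), np.float64(0.07937473773021261)] -158.021689438138
side brown [ 0.4557 -0.3287  0.036 ] [np.float64(0.08393861477702846), np.float64(0.07219913301399164)] -96.80220940507172
```

```bash
cat >> h.py <<'E'
PSI=0.161; UX=np.array([np.cos(PSI),np.sin(PSI),0]); UY=np.array([-np.sin(PSI),np.cos(PSI),0])
O=np.array([0.6235,0.1468,0])
def U(x,y,z): return O+x*UX+y*UY+np.array([0,0,z])
def toU(p): d=np.asarray(p)-O; return np.array([d@UX,d@UY,d[2]])
def tilt(th,a,f=1): # closing axis at angle th; fingers point down, leaning by a towards h=(sin th,-cos th) for f=1
    y=np.array([np.cos(th),np.sin(th),0]); h=np.array([np.sin(th),-np.cos(th),0])
    z=np.sin(a)*h+np.cos(a)*np.array([0,0,-1.]); 
    y=y*f; return np.c_[np.cross(y,z),y,z]
def tcp(g,R): return np.asarray(g)-0.006*R[:,2]   # grasp point -> TCP
E
python3 - <<'E'
from h import *
np.set_printoptions(precision=4,suppress=True)
print("knob",toU(tri((212,195),(237.3,228))),toU(on("top",[(212,195)],.057)[0]),toU(on("side",[(237.3,228)],.057)[0]))
t=cv2.imread("pics/top0.png");s=cv2.imread("pics/side0.png")
print("handle",toU(on("top",[(208,171.4)],.13)[0]), "plate",toU(on("top",[(206.5,154.6)],.099)[0]))
D=np.load("pics/top0d.npy")
# knob / handle from depth
o,_=rays("top",[(0,0)])
g=np.mgrid[125:215,145:270]; px=np.c_[g[1].ravel(),g[0].ravel()]; _,d=rays("top",px); X=o+d*D[px[:,1],px[:,0]][:,None]
u=np.array([toU(x) for x in X])
for nm,m in(("knob",(u[:,0]<-.03)&(u[:,2]>.045)&(abs(u[:,1])<.1)),("handle",(abs(u[:,0])<.03)&(u[:,2]>.112)&(abs(u[:,1])<.08)),("collar",(u[:,0]>.03)&(u[:,2]>.13)),("lip",(u[:,0]<-.03)&(u[:,2]>.006)&(u[:,2]<.02))):
    if m.sum():print(nm,m.sum(),np.median(u[m],0),u[m].min(0),u[m].max(0))
# IK survey
q0=sense()["joint_pos"]
def ok(g,R): return inverse_kinematics(tcp(g,R),R) is not None
for nm,p in(("b1",(.466,-.163,.026)),("b2",(.454,-.341,.026)),("free",(.5,-.08,.03)),("tray",tuple(U(-.073,.06,.038)))):
    for deg in(-45,-35,35,45):
        a=np.radians(deg); print(nm,deg,[k for k in range(-180,180,15) if any(ok(p,tilt(np.radians(k),a,f)) for f in(1,-1))])
E
```

```text
knob [-0.0546  0.0003  0.0489] [-0.056  -0.0003  0.057 ] [-0.0569  0.0074  0.057 ]
handle [-0.0006 -0.0007  0.13  ] plate [0.0625 0.0013 0.099 ]
knob 76 [-0.3684 -0.0984  1.3633] [-0.3684 -0.0984  0.0486] [-0.0461  0.0093  1.3633]
handle 110 [-0.0022  0.0013  0.1345] [-0.0065 -0.0373  0.1179] [0.0058 0.0404 0.142 ]
collar 191 [0.0617 0.0013 0.1407] [ 0.0384 -0.022   0.1301] [0.0864 0.025  0.1462]
lip 856 [-0.0488 -0.0015  0.012 ] [-0.1249 -0.1799  0.006 ] [-0.03    0.2204  0.02  ]
b1 -45 [-180, -165, -150, -60, -45, -30, -15, 0, 15, 30, 45, 60, 75, 90, 105, 120, 135, 150, 165]
b1 -35 [-180, -165, -150, -75, -60, -45, -30, -15, 0, 15, 30, 45, 60, 75, 90, 105, 120, 135, 150, 165]
b1 35 [-180, -165, -150, -135, -120, -105, -90, -75, -60, -45, -30, -15, 0, 15, 30, 105, 120, 135, 150, 165]
b1 45 [-180, -165, -150, -135, -120, -105, -90, -75, -60, -45, -30, -15, 0, 15, 30, 120, 135, 150, 165]
b2 -45 [-180, -165, -150, -105, -90, -75, -60, -45, -30, -15, 0, 15, 30, 45, 60, 75, 90, 105, 120, 135, 150, 165]
b2 -35 [-180, -165, -150, -135, -120, -105, -90, -75, -60, -45, -30, -15, 0, 15, 30, 4
[... 513 characters left out ...]
, -150, -135, -120, -105, -90, -75, -60, -45, -30, -15, 0, 15, 30, 45, 120, 135, 150, 165]
free 45 [-180, -165, -150, -135, -120, -105, -90, -75, -60, -45, -30, -15, 0, 15, 30, 45, 120, 135, 150, 165]
tray -45 [-180, -165, -150, -135, -120, -105, -90, -60, -45, -30, -15, 0, 15, 30, 45, 60, 75, 90, 105, 120, 135, 150, 165]
tray -35 [-180, -165, -150, -135, -120, -105, -90, -75, -60, -45, -30, -15, 0, 15, 30, 45, 60, 75, 90, 105, 120, 135, 150, 165]
tray 35 [-180, -165, -150, -135, -120, -105, -90, -75, -60, -45, -30, -15, 0, 15, 30, 45, 60, 75, 90, 105, 120, 135, 150, 165]
tray 45 [-180, -165, -150, -135, -120, -105, -90, -75, -60, -45, -30, -15, 0, 15, 30, 45, 60, 75, 90, 120, 135, 150, 165]
```

```bash
cat >> h.py <<'E'
def best(g,th,a=0.,fs=(1,-1)):
    c=[]
    for f in fs:
        R=tilt(th,a,f); q=inverse_kinematics(tcp(g,R),R)
        if q is not None: c.append((np.abs(np.asarray(q)-sense()["joint_pos"]).sum()+3*max(0,abs(q[6])-2.3),f,R))
    if not c: raise RuntimeError("no ik")
    c.sort(key=lambda k:k[0]); return c[0][2],c[0][1]
def go(g,R): movep(tcp(g,R),R)
def lin(g,R=None,feed=.15,uf=None):
    Rr=sense()["tcp_rot"] if R is None else R
    return move_l(tcp(g,Rr),R,feed=feed,until_force=uf)
def st(t=""):
    s=sense(); R=s["tcp_rot"]; g=s["position"]+.006*R[:,2]; print(t,"t%.1f"%s["time_s"],"g",g.round(4),"U",toU(g).round(4),"F",s["wrist_force"].round(1),"gap %.4f"%s["finger_gap"],"gf %.1f"%s["gripper_force"]); return g
E
python3 - <<'E'
from h import *
s=sense(); move_l(s["position"]+[0,0,.1],feed=.3)
g=U(-.004,.001,.130); R,f=best(g+[0,0,.12],PSI)
go(g+[0,0,.12],R); command_gripper(.036,60); st("above")
print(lin(g+[0,0,.001],R,.12,15)); st("at")
command_gripper(0.0,60); st("grip")
print(lin(g+[0,0,.075],R,.06,25)); st("up")
command_gripper(.036); st("rel")
lin(g+[0,0,.19],R,.25); st()
shot("side","pics/s1.png")
E
```

```text
above t4.0 g [0.6194 0.1472 0.25  ] U [-0.004  0.001  0.25 ] F [ 0.7 -0.2 -0.2] gap 0.0356 gf 0.0
False
at t5.2 g [0.62   0.1475 0.1319] U [-0.0033  0.0013  0.1319] F [-0.1  0.4 -0. ] gap 0.0360 gf 0.0
grip t5.6 g [0.6195 0.1471 0.1312] U [-0.0039  0.001   0.1312] F [ 0.3 -0.2 -0.1] gap -0.0002 gf 0.0
False
up t7.0 g [0.6191 0.147  0.2045] U [-0.0043  0.0009  0.2045] F [-1.3  0.4 -0.1] gap 0.0001 gf 0.0
rel t7.4 g [0.6194 0.1471 0.2049] U [-0.004   0.001   0.2049] F [0.2 0.3 0.4] gap 0.0362 gf 0.0
 t8.0 g [0.6192 0.1471 0.3202] U [-0.0042  0.001   0.3202] F [ 0.5 -0.  -0.6] gap 0.0361 gf 0.0
```

View pics/s1.png

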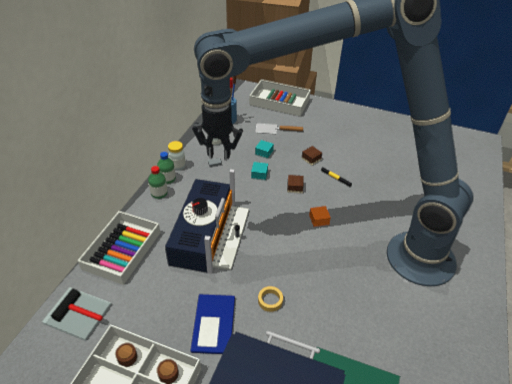

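The shutter is still down. The gripper, at about (215,135), closed on nothing. I'll check the projected points against the picture.

```bash
python3 - <<'E'
from h import *
print("handle proj",proj("top",[U(-.004,0,.13)]),proj("side",[U(-.004,0,.13)]))
print("tip proj",proj("side",[U(-.004,0.001,.301)]), proj("side",[U(-.004,0.001,.43)]))
shot("top","pics/t1.png")
t=cv2.imread("pics/t1.png");s=cv2.imread("pics/s1.png")
def cr(i,x0,y0,x1,y1): return cv2.resize(i[y0:y1,x0:x1],(400,560),interpolation=cv2.INTER_CUBIC)
cv2.imwrite("pics/c1.png",np.hstack([cr(t,160,90,260,230),cr(s,170,110,270,250)]))
E
```

```text
handle proj [[207.85579567 172.51502689]] [[220.9443549  207.72227138]]
tip proj [[218.8591456  165.93391452]] [[217.09403583 128.79473911]]
```

View pics/c1.png

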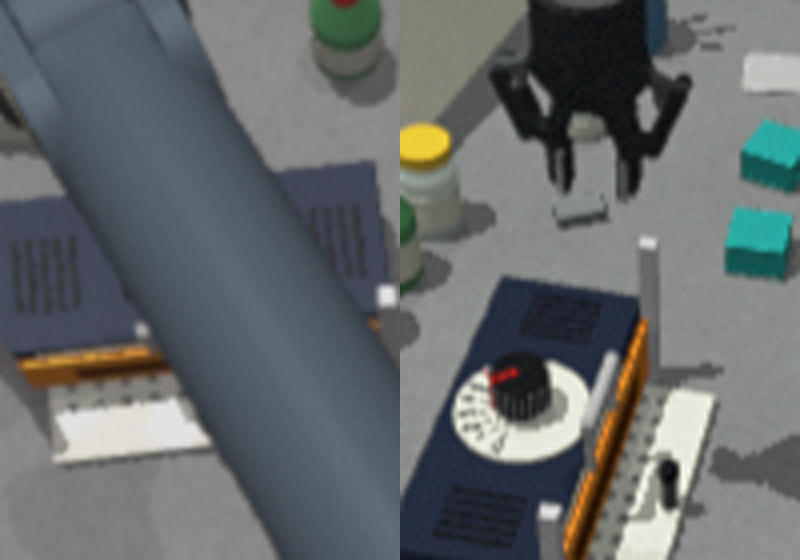

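The fingertips in the side crop at about (595,190) sit about 7 px higher than projected. I'll measure the true tip position with the depth image.

```bash
python3 - <<'E'
from h import *
p,D=shot("side")
o,_=rays("side",[(0,0)])
g=np.mgrid[115:165,190:245]; px=np.c_[g[1].ravel(),g[0].ravel()]; _,d=rays("side",px); X=o+d*D[px[:,1],px[:,0]][:,None]
u=np.array([toU(x) for x in X]); m=(abs(u[:,0])<.09)&(abs(u[:,1])<.1)&(u[:,2]>.2)&(D[px[:,1],px[:,0]]>0)
print(m.sum())
for z in np.arange(.26,.42,.01):
    k=m&(abs(u[:,2]-z)<.005)
    if k.sum():print(round(z,3),k.sum(),u[k].min(0).round(3),u[k].max(0).round(3))
s=sense();print(s["position"],s["tcp_rot"])
E
```

```text
1309
0.33 7 [-0.029 -0.006  0.327] [0.02  0.011 0.334]
0.34 39 [-0.036 -0.007  0.335] [0.027 0.015 0.344]
0.35 37 [-0.037 -0.009  0.346] [0.026 0.015 0.355]
0.36 37 [-0.036 -0.008  0.355] [0.026 0.015 0.365]
0.37 35 [-0.039 -0.006  0.366] [0.034 0.015 0.375]
0.38 95 [-0.055 -0.011  0.375] [0.046 0.017 0.385]
0.39 78 [-0.058 -0.013  0.385] [0.05  0.017 0.395]
0.4 97 [-0.06  -0.016  0.395] [0.056 0.021 0.405]
0.41 92 [-0.065 -0.007  0.405] [0.06  0.021 0.415]
[0.61877434 0.14657921 0.32437867] [[-1.60275211e-01  9.87068504e-01 -2.76136544e-03]
 [ 9.87072230e-01  1.60273089e-01 -9.74597917e-04]
 [-5.19422336e-04 -2.88187103e-03 -9.99995713e-01]]
```

```bash
python3 - <<'E'
from h import *
def tips(t):
    p,D=shot("side"); o,_=rays("side",[(0,0)])
    g=np.mgrid[100:215,190:245]; px=np.c_[g[1].ravel(),g[0].ravel()]; dd=D[px[:,1],px[:,0]]; _,d=rays("side",px); X=o+d*dd[:,None]
    s=sense(); c=s["position"]; m=(np.hypot(*(X-c)[:,:2].T)<.07)&(X[:,2]>.22)&(dd>0)
    z=np.sort(X[m][:,2]); print(t,"gap",s["finger_gap"],"tcp z",c[2],"tip z",z[:5].round(4))
command_gripper(.085); tips("open"); command_gripper(0.0); tips("shut")
g=U(-.004,.001,.2); lin(g,None,.2); print(lin(U(-.004,.001,.10),None,.03,6)); st("touch"); print(sense()["position"][2])
lin(g,None,.2)
E
```

```text
open gap 0.08475517878430996 tcp z 0.32601780571400885 tip z [0.3423 0.344  0.3458 0.347  0.3471]
shut gap 0.00042218824666807403 tcp z 0.32598915302979997 tip z [0.3312 0.3324 0.3344 0.335  0.3353]
True
touch t12.6 g [0.6195 0.1471 0.1247] U [-0.0039  0.0009  0.1247] F [-1.4 -0.5  4.5] gap 0.0000 gf 2.5
0.13068437096726765
```

```bash
python3 - <<'E'
from h import *
print(sense()["joint_pos"])
# tilt with tool leaning so that finger line is seen from the side camera: lean about unit-y axis
g=U(-.12,-.05,.30); R,f=best(g,PSI+np.pi/2,np.radians(40)); go(g,R); command_gripper(0.)
p,D=shot("side","pics/s2.png"); o,_=rays("side",[(0,0)])
s=sense(); c=s["position"]; R=s["tcp_rot"]
px=np.argwhere(D>0)[:,::-1]; _,d=rays("side",px); X=o+d*D[px[:,1],px[:,0]][:,None]
L=(X-c)@R; m=(abs(L[:,0])<.05)&(abs(L[:,1])<.05)&(L[:,2]>-.06)&(L[:,2]<.06); L=L[m]
print(proj("side",[c]),R.round(2))
for z in np.arange(-.05,.06,.005):
    k=abs(L[:,2]-z)<.0025
    if k.sum(): print(round(z,3),k.sum(),L[k].min(0).round(3),L[k].max(0).round(3))
E
```

```text
[ 0.23671265  0.53876041 -0.7744553   1.62073729  0.40382225  1.15146402
 -0.4740544 ]
[[263.55142511 159.81375459]] [[ 0.76  0.16  0.63]
 [ 0.12 -0.99  0.11]
 [ 0.64 -0.   -0.77]]
-0.05 14 [-0.012 -0.031 -0.052] [ 0.013  0.023 -0.048]
-0.045 3 [ 0.011 -0.013 -0.047] [ 0.012  0.01  -0.046]
-0.04 7 [-0.001 -0.013 -0.042] [ 0.012  0.007 -0.038]
-0.035 13 [-0.007 -0.015 -0.037] [ 0.012 -0.    -0.033]
-0.03 16 [-0.006 -0.017 -0.032] [ 0.012  0.007 -0.028]
-0.025 14 [-0.012 -0.017 -0.027] [ 0.012  0.003 -0.023]
-0.02 11 [-0.007 -0.015 -0.022] [ 0.012 -0.001 -0.018]
-0.015 11 [-0.006 -0.014 -0.017] [ 0.012  0.005 -0.013]
-0.01 6 [-0.004 -0.011 -0.012] [ 0.01   0.003 -0.009]
-0.005 7 [-0.012 -0.007 -0.007] [ 0.009  0.009 -0.004]
```

The tips really sit about 4–5 mm behind the reported TCP along the tool axis. Both the touch and the tilted depth check agree, so the tool offset is 30 mm off. I'm correcting the helper and redoing the shutter.

```bash
sed -i 's/np.asarray(g)-0.006\*R\[:,2\]/np.asarray(g)+0.024*R[:,2]/; s/s\["position"\]+.006\*R/s["position"]-.024*R/' h.py
python3 - <<'E'
from h import *
g=U(-.004,.001,.130); R,f=best(g+[0,0,.12],PSI)
go(g+[0,0,.12],R); command_gripper(.036,60)
print(lin(g,R,.12,15)); st("at")
command_gripper(0.0,60); st("grip")
print(lin(g+[0,0,.073],R,.06,25)); st("up")
command_gripper(.036); st("rel")
lin(g+[0,0,.19],R,.25)
R,f=best(U(-.25,0,.25),PSI+np.pi/2,np.radians(25)); go(U(-.15,0,.25),R)
# knob
command_gripper(.05); k=U(-.058,.001,.038)
p,D=shot("side","pics/s3.png"); 
lin(k-.06*UX+[0,0,.06],R,.25); print(lin(k,R,.1,15)); st("knob")
command_gripper(0,60); st("gripk")
print(lin(k-.135*UX,R,.08,20)); st("out")
command_gripper(.05); st("rel")
lin(k-.20*UX+[0,0,.08],R,.25)
R,f=best(np.array([.40,-.28,.38]),-PSI); go(np.array([.40,-.28,.38]),R)
shot("top","pics/t3.png");shot("side","pics/s4.png"); st()
E
```

```text
False
at t16.6 g [0.62   0.1475 0.1309] U [-0.0034  0.0013  0.1309] F [ 0.9 -0.8 -0. ] gap 0.0360 gf 0.0
grip t17.0 g [0.6233 0.1479 0.1318] U [-0.      0.0011  0.1318] F [ 6.7  1.8 -3.1] gap 0.0101 gf 58.4
True
up t18.0 g [0.6234 0.1479 0.1963] U [1.000e-04 1.100e-03 1.963e-01] F [ 1.7  0.9 -0.1] gap 0.0093 gf 63.9
rel t18.4 g [0.6224 0.1474 0.1954] U [-0.001   0.0008  0.1954] F [-0.1 -0.4 -0.8] gap 0.0356 gf 0.0Traceback (most recent call last):
  File "<stdin>", line 13, in <module>
  File "h.py", line 45, in lin
    return move_l(tcp(g,Rr),R,feed=feed,until_force=uf)
rig.Unreachable: the arm cannot follow that straight line within its joint ranges
```

```bash
sed -i 's/^O=.*/O=np.array([0.6235,0.1468,0])+.003*UX/' h.py
python3 - <<'E'
from h import *
st(); k=U(-.058,.001,.038)
done=False
for a in(25,15,30,10,0):
    for f in(1,-1):
        R=tilt(PSI+np.pi/2,np.radians(a),f); pre=k-.05*UX+[0,0,.06]
        if inverse_kinematics(tcp(pre,R),R) is None: continue
        try:
            go(pre,R); command_gripper(.05); print(a,f,sense()["joint_pos"].round(2)); print(lin(k,R,.1,15)); done=True; break
        except Unreachable as e: print(a,f,"x",e)
    if done: break
st("knob")
if done:
    command_gripper(0,60); st("gripk")
    for x in (.137,):
        try: print(lin(k-x*UX,R,.08,20))
        except Unreachable as e: print(e)
    st("out")
E
```

```text
t20.8 g [0.4756 0.1228 0.25  ] U [-1.528e-01  1.000e-04  2.500e-01] F [ 0.1 -0.4  0.8] gap 0.0503 gf 0.0
25 1 [ 0.61  0.72 -1.29  2.24  1.49  0.79  0.08]
False
knob t23.8 g [0.5688 0.1392 0.0384] U [-0.0582  0.0013  0.0384] F [ 0.  -0.  -0.4] gap 0.0499 gf 0.0
gripk t24.2 g [0.5687 0.1402 0.0387] U [-0.0581  0.0023  0.0387] F [-3.1  3.2  3. ] gap 0.0156 gf 58.3
the arm cannot follow that straight line within its joint ranges
out t24.2 g [0.5687 0.1402 0.0387] U [-0.0581  0.0023  0.0387] F [-3.1  3.2  3. ] gap 0.0156 gf 58.3
```

```bash
python3 - <<'E'
from h import *
np.set_printoptions(precision=2,suppress=True)
command_gripper(.05); R0=sense()["tcp_rot"]; k=U(-.058,.001,.038)
lin(k-.05*UX+[0,0,.06],R0,.15); lin(k-.05*UX+[0,0,.13],R0,.15)
move_joints([.3,.2,0,2.0,0,.95,.0]); st(); print(sense()["tcp_rot"])
for a in(0,5,10,15,20,25):
  for f in(1,-1):
    R=tilt(PSI+np.pi/2,np.radians(a),f)
    print(a,f,*[inverse_kinematics(tcp(k-x*UX,R),R) for x in(0,.07,.135)])
E
```

```text
t27.1 g [ 0.45 -0.18  0.22] U [-0.23 -0.3   0.22] F [0.5 0.4 0.3] gap 0.0500 gf 0.0
[[ 0.29  0.96 -0.01]
 [ 0.96 -0.29  0.  ]
 [-0.   -0.01 -1.  ]]
0 1 [-0.01  0.62 -0.41  1.9   0.37  0.69  1.09] [-0.01  0.54 -0.41  2.06  0.37  0.6   1.06] [-0.03  0.47 -0.39  2.21  0.35  0.52  1.03]
0 -1 [-0.34  0.58  0.03  1.92 -0.03  0.64 -1.69] [-0.34  0.51  0.02  2.08 -0.01  0.55 -1.73] [-0.35  0.44 -0.01  2.23  0.01  0.48 -1.77]
5 1 [-0.02  0.59 -0.39  1.96  0.43  0.58  1.03] [-0.03  0.51 -0.38  2.12  0.44  0.49  0.99] [-0.06  0.44 -0.36  2.26  0.44  0.41  0.94]
5 -1 [-0.36  0.56  0.06  1.98 -0.04  0.52 -1.69] [-0.38  0.48  0.05  2.14 -0.02  0.43 -1.73] [-0.39  0.41  0.03  2.28  0.01  0.36 -1.79]
10 1 [-0.05  0.56 -0.36  2.02  0.51  0.46  0.95] [-0.07  0.49 -0.35  2.18  0.55  0.38  0.87] [-0.12  0.41 -0.31  2.32  0.58  0.3   0.79]
10 -1 [-0.4   0.54  0.1   2.04 -0.06  0.39 -1.68] [-0.43  0.46  0.1   2.2  -0.04  0.31 -1.72] [-0.47  0.4   0.1   2.34 -0.01  0.24 -1.78]
15 1 [-0.1   0.54 -0.29  2.08  0.62  0.34  0.83] [-0.13  0.46 -0.27  2.24  0.73  0.26  0.67] [-0.02  0.42 -0.44  2.37  1.09  0.27  0.29]
15 -1 [-0.45  0.52  0.15  2.1  -0.11  0.27 -1.64] [-0.77  0.5   0.51  2.27 -0.86  0.25 -0.93] None
20 1 [-0.04  0.54 -0.38  2.13  1.05  0.29  0.41] [-0.01  0.48 -0.44  2.29  1.34  0.27  0.08] [ 0.27  0.51 -0.8   2.41  1.58  0.44 -0.18]
20 -1 [-0.14  0.52 -0.25  2.14  0.91  0.23 -2.61] None None
25 1 [-0.01  0.54 -0.43  2.19  1.55  0.29 -0.08] [ 0.53  0.81 -1.18  2.31  1.72  0.8  -0.13] None
25 -1 None [-0.16  0.46 -0.26  2.35  1.94  0.22  2.59] None
```

```bash
cat >> h.py <<'E'
RK=tilt(PSI+np.pi/2,np.radians(7),1)
E
python3 - <<'E'
from h import *
R=RK; k=U(-.058,.001,.038)
go(k-.05*UX+[0,0,.12],R); lin(k-.03*UX+[0,0,.03],R,.2); print(lin(k,R,.1,15)); st("knob")
command_gripper(0,60); st("gripk")
print(lin(k-.137*UX,R,.08,20)); g=st("out")
command_gripper(.05); st("rel")
lin(g+[0,0,.10],R,.25)
move_joints([.9,.2,0,1.9,0,1.05,0]); st()
shot("top","pics/t3.png");shot("side","pics/s4.png")
t=cv2.imread("pics/t3.png")[110:300,130:400];cv2.imwrite("pics/t3c.png",cv2.resize(t,(800,563),interpolation=cv2.INTER_CUBIC))
E
```

```text
False
knob t29.5 g [0.569  0.139  0.0382] U [-0.0581  0.0011  0.0382] F [-0.3 -0.5  0.3] gap 0.0501 gf 0.0
gripk t29.9 g [0.5688 0.1402 0.0386] U [-0.058   0.0023  0.0386] F [-2.6  3.   4.3] gap 0.0158 gf 58.2
True
out t31.5 g [0.4405 0.1194 0.0386] U [-0.188   0.0023  0.0386] F [ 1.7 -0.6 -0.5] gap 0.0154 gf 59.5
rel t31.9 g [0.44   0.1206 0.0387] U [-0.1884  0.0035  0.0387] F [-0.   0.2 -0.6] gap 0.0500 gf 0.0
 t34.5 g [ 0.2854 -0.4252  0.2576] U [-0.4284 -0.5104  0.2576] F [0.4 0.1 0.2] gap 0.0502 gf 0.0
```

View pics/t3c.png

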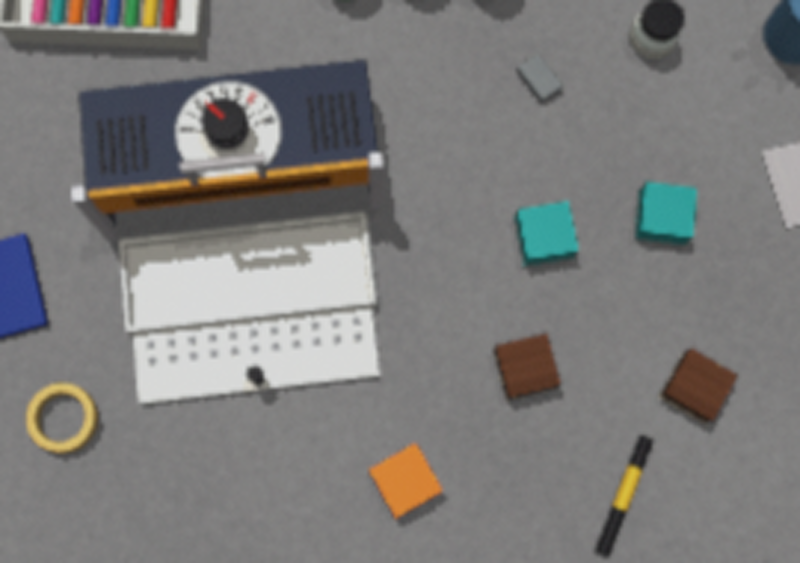

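The tray is fully out (130 mm) and the shutter is up, with the handle over the plate. The blocks are still at crop (528,366) and (700,384). Next I'll check IK for the two-stage flip.

```bash
python3 - <<'E'
from h import *
np.set_printoptions(precision=2,suppress=True)
lo=np.array([-2.59,-.33,-1.39,.1,-1.04,.21,-2.66]);hi=np.array([2.59,1.99,1.29,2.45,4.18,1.99,2.66])
def c(nm,g,th,a):
    for f in(1,-1):
        R=tilt(np.radians(th),np.radians(a),f); q=inverse_kinematics(tcp(g,R),R)
        print(nm,th,a,f,"-" if q is None else (q,round(min((q-lo).min(),(hi-q).min()),2)))
T=np.degrees(PSI)+90
move_joints([.3,.3,0,1.9,0,.95,0.])
for th in(17,197): c("b1",(.466,-.163,.025),th,-45)
for th in(-30,150,60,-120): c("b2",(.454,-.341,.025),th,-45)
for th in(0,30,180,150,210):
    c("S+",(.49,-.09,.028),th,45); c("S-",(.49,-.09,.03),th,-50)
for y in(.06,-.06): c("tray",U(-.073,y,.037),T,40);c("tray",U(-.073,y,.037),T,30)
E
```

```text
b1 17 -45 1 (array([ 0.69,  0.8 , -0.22,  1.8 , -0.4 ,  1.18,  1.06]), np.float64(0.64))
b1 17 -45 -1 (array([ 0.26,  0.83,  0.39,  1.83, -0.74,  1.36, -1.74]), np.float64(0.3))
b1 197 -45 1 (array([-0.45,  0.66,  0.33,  2.36,  1.48,  0.58,  1.81]), np.float64(0.09))
b1 197 -45 -1 (array([-0.6 ,  0.7 ,  0.52,  2.37,  1.46,  0.46, -1.33]), np.float64(0.08))
b2 -30 -45 1 (array([ 1.02,  0.79, -0.16,  1.83, -0.74,  1.01,  0.93]), np.float64(0.3))
b2 -30 -45 -1 (array([ 0.67,  0.81,  0.33,  1.85, -1.03,  1.23, -1.98]), np.float64(0.01))
b2 150 -45 1 (array([ 0.45,  0.76, -0.32,  1.93,  1.08,  1.17,  1.99]), np.float64(0.52))
b2 150 -45 -1 (array([-0.03,  0.77,  0.33,  1.96,  0.73,  0.84, -0.89]), np.float64(0.49))
b2 60 -45 1 (array([ 0.66,  0.94, -0.16,  1.44,  0.12,  1.56,  1.5 ]), np.float64(0.43))
b2 60 -45 -1 (array([ 0.31,  0.98,  0.41,  1.46, -0.22,  1.55, -1.3 ]), np.float64(0.44))
b2 -120 -45 1 (array([ 1.4 ,  0.89, -0.99,  2.39,  2.55,  0.81,  2.6 ]), np.float64(0.06))
b2 -120 -45 -1 (array([ 1.15,  0.71, -0.67,  2.4 ,  2.78,  0.7 , -0.92]), np.float64(0.05))
S+ 0 45 1 (array([
[... 1912 characters left out ...]
0.03,  0.63, -0.61,  2.33,  2.27,  0.68,  2.26]), np.float64(0.12))
tray 99.22462050160625 30 1 (array([-0.38,  0.51, -0.14,  2.26,  2.09,  0.27, -0.8 ]), np.float64(0.06))
tray 99.22462050160625 30 -1 (array([-0.46,  0.51, -0.05,  2.27,  2.18,  0.23,  2.24]), np.float64(0.02))
tray 99.22462050160625 40 1 (array([ 0.33,  0.64, -0.68,  2.36,  2.5 ,  0.59, -0.81]), np.float64(0.09))
tray 99.22462050160625 40 -1 (array([ 0.42,  0.69, -0.8 ,  2.36,  2.41,  0.64,  2.45]), np.float64(0.09))
tray 99.22462050160625 30 1 (array([ 0.15,  0.54, -0.46,  2.28,  2.17,  0.29, -0.57]), np.float64(0.08))
tray 99.22462050160625 30 -1 (array([-0.03,  0.51, -0.23,  2.29,  2.46,  0.22,  2.23]), np.float64(0.01))
```

```bash
cat >> h.py <<'E'
HOME=[.9,.2,0,1.9,0,1.05,0]
def setoff(o):
    global OFF; OFF=o
OFF=.024
def tcp(g,R): return np.asarray(g)+OFF*R[:,2]
def brown(near,z=.036,r=.09):
    p,_=shot("top"); out=[]
    for c in blobs(p,(3,90,40),(18,220,140),150,900,(150,120,420,300)):
        q=on("top",cv2.boxPoints(cv2.minAreaRect(c)),z); m=q.mean(0)
        if np.hypot(*(m-near)[:2])<r: out.append((m,np.degrees(np.arctan2(*(q[1]-q[0])[[1,0]])),[np.linalg.norm(q[k]-q[(k+1)%4]).round(3) for k in(0,1)]))
    return out
def carry(g1,th1,a1,g2,th2,a2,f,back=.08,up=.12,fin=10):
    "grasp at g1 with tilt a1, place at g2 with tilt a2 (degrees), same f"
    setoff(.031); g1,g2=np.array(g1),np.array(g2)
    R1,R2=[tilt(np.radians(t),np.radians(a),f) for t,a in((th1,a1),(th2,a2))]
    command_gripper(.085,50); go(g1+[0,0,.05]-back*R1[:,2],R1); lin(g1-.5*back*R1[:,2],R1,.25)
    print("hit",lin(g1,R1,.1,12)); command_gripper(0,50); st("grip")
    lin(g1+[0,0,up],R1,.2); go(g2+[0,0,.09],R2); st("over")
    lin(g2+[0,0,.012],R2,.2); print("down",lin(g2-[0,0,.006],R2,.03,5)); g=st("place")
    command_gripper(.085); lin(sense()["position"]-.031*0-.09*R2[:,2]-OFF*R2[:,2],R2,.2); return g
E
python3 - <<'E'
from h import *
move_joints(HOME)
b=brown(np.array([.466,-.163,.036])); print(b)
m,ang,_=b[0]; th=[a for a in(ang+90*k for k in range(-3,4)) if -28<=a<62][0]; print(th)
S=np.array([.49,-.09,0]); h=np.array([0,-1.,0])
g=carry(m*[1,1,0]+[0,0,.026],th,-45, S-.007*h+[0,0,.028],0,45,1)
p,d=shot("side","pics/s5.png"); st()
cv2.imwrite("pics/s5c.png",cv2.resize(p[100:260,200:400],(800,600)))
E
```

```text
[(array([ 0.44232365, -0.13155657,  0.036     ]), np.float64(-71.50589173693544), [np.float64(0.055), np.float64(0.055)])]
18.49410826306456
hit False
grip t40.2 g [ 0.4414 -0.1275  0.0215] U [-0.2267 -0.2416  0.0215] F [ 0.9 -3.1  4.6] gap 0.0554 gf 53.0
over t42.7 g [ 0.4896 -0.0886  0.1127] U [-0.1729 -0.2109  0.1127] F [-0.7  0.2 -1.3] gap 0.0555 gf 53.0
down True
place t43.7 g [ 0.4905 -0.0878  0.0238] U [-0.1718 -0.2103  0.0238] F [ 0.  -0.2  5.1] gap 0.0557 gf 53.5
 t44.7 g [ 0.4892 -0.0257  0.0862] U [-0.1632 -0.1488  0.0862] F [-0.5 -0.3  0. ] gap 0.0851 gf 0.0
```

View pics/s5c.png

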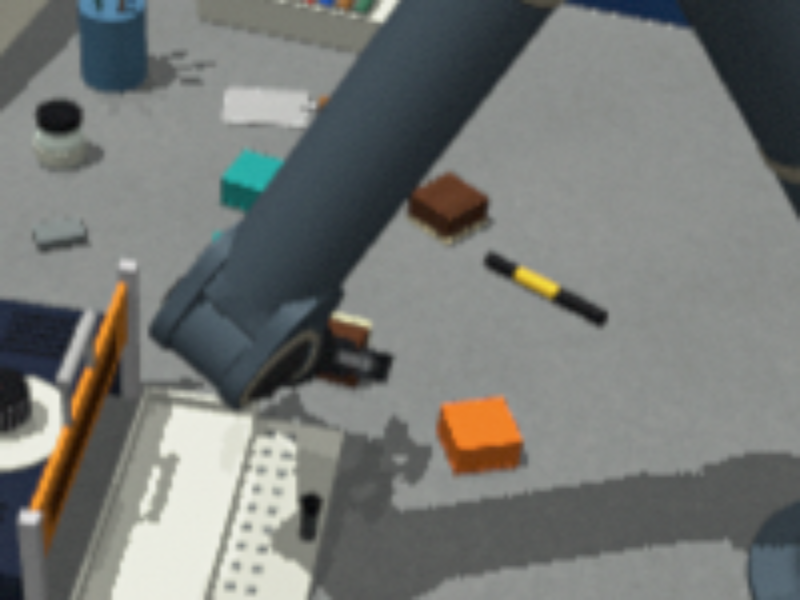

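The side crop shows block 1 standing at about (350,340) with its cream edge on the far side at about (350,322), as planned. It had been knocked beforehand and was found again. Next is the second quarter turn.

```bash
python3 - <<'E'
from h import *
S=np.array([.49,-.09,0]); h=np.array([0,-1.,0])
p=sense()["position"]; move_l(p+[0,0,.12],feed=.3)
g=carry(S+.006*h+[0,0,.031],0,-50, S+[0,0,.026],0,40,1)
p=sense()["position"]; move_l(p+[0,0,.08],feed=.3)
move_joints(HOME); p,d=shot("top","pics/t6.png"); st()
cv2.imwrite("pics/t6c.png",cv2.resize(p[170:290,200:400],(800,480),interpolation=cv2.INTER_CUBIC))
E
```

```text
hit False
grip t48.5 g [ 0.4904 -0.0914  0.0269] U [-0.1726 -0.2138  0.0269] F [-0.1 -2.3  3.3] gap 0.0553 gf 52.9
over t50.8 g [ 0.4894 -0.0952  0.1102] U [-0.1741 -0.2174  0.1102] F [-0.4  0.1 -1.5] gap 0.0551 gf 53.0
down True
place t51.9 g [ 0.4904 -0.0943  0.0187] U [-0.1731 -0.2167  0.0187] F [-0.8  1.8  5.1] gap 0.0552 gf 53.8
 t55.0 g [ 0.2857 -0.4248  0.2571] U [-0.4281 -0.5101  0.2571] F [ 0.6  0.2 -0.3] gap 0.0850 gf 0.0
```

View pics/t6c.png

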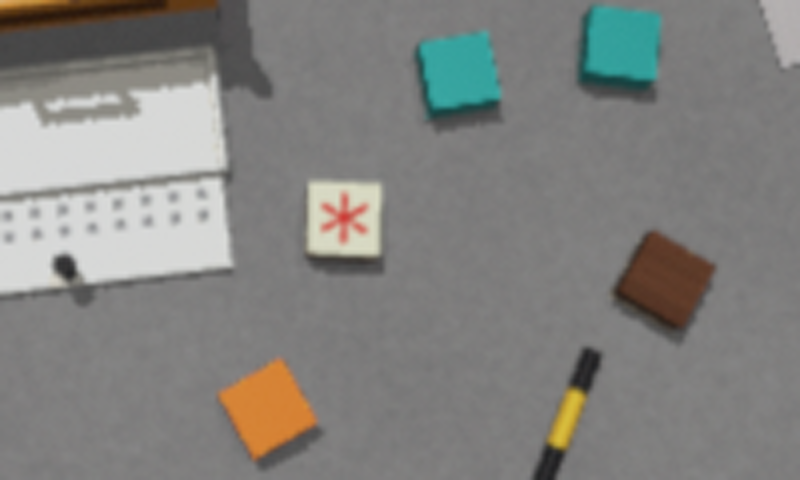

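Block a now lies cream up with its red flower at crop (345,220), which is px (286,225). Next I'll place it in the tray with a vertical grasp.

```bash
cat >> h.py <<'E'
def cream(near,r=.06):
    p,_=shot("top"); u,v=proj("top",[near])[0].astype(int)
    hs=cv2.cvtColor(p,cv2.COLOR_BGR2HSV); m=cv2.inRange(hs,(0,0,110),(180,255,255)); k=np.zeros_like(m); k[v-24:v+24,u-24:u+24]=1
    cs=[c for c in cv2.findContours(cv2.inRange(hs,(15,18,150),(45,120,255))*k,cv2.RETR_EXTERNAL,cv2.CHAIN_APPROX_NONE)[0] if cv2.contourArea(c)>150]
    c=max(cs,key=cv2.contourArea); q=on("top",cv2.boxPoints(cv2.minAreaRect(c)),near[2]); return q.mean(0),np.degrees(np.arctan2(*(q[1]-q[0])[[1,0]])),[np.linalg.norm(q[k]-q[(k+1)%4]).round(3) for k in(0,1)]
def totray(m,ang,y):
    th=[a for a in(ang+90*k for k in range(-3,4)) if 45<=a<135][0]
    g1=m*[1,1,0]+[0,0,.022]; g2=U(-.073,y,.035)
    setoff(.031); f=best(g2,PSI+np.pi/2)[1]; print("th",th,"f",f)
    return carry(g1,th,0,g2,np.degrees(PSI)+90,0,f)
E
python3 - <<'E'
from h import *
c=cream(on("top",[(286.2,225)],.036)[0]); print(c)
totray(c[0],c[1],.06)
p=sense()["position"]; move_l(p+[0,0,.08],feed=.3); move_joints(HOME)
print(brown(np.array([.454,-.341,.036]),r=.12))
p,_=shot("top","pics/t7.png"); st()
E
```

```text
(array([ 0.4911847 , -0.09533311,  0.036     ]), np.float64(-87.47025038049784), [np.float64(0.056), np.float64(0.056)])
th 92.52974961950216 f 1
hit False
grip t58.2 g [ 0.4919 -0.0953  0.016 ] U [-0.1717 -0.2178  0.016 ] F [-1.5  0.5  6.3] gap 0.0552 gf 53.2
over t60.1 g [0.5449 0.1926 0.1173] U [-0.0732  0.0578  0.1173] F [-0.4 -0.5 -0.9] gap 0.0556 gf 52.9
down True
place t61.1 g [0.5459 0.195  0.028 ] U [-0.0719  0.06    0.028 ] F [0.5 0.5 3.7] gap 0.0556 gf 53.3
[(array([ 0.45376802, -0.34146797,  0.036     ]), np.float64(-29.359040912698983), [np.float64(0.058), np.float64(0.056)])]
 t65.0 g [ 0.2853 -0.4256  0.2578] U [-0.4286 -0.5108  0.2578] F [ 0.8 -0.  -0.4] gap 0.0854 gf 0.0
```

```bash
python3 - <<'E'
from h import *
S=np.array([.49,-.09,0]); h=np.array([0,-1.,0])
m,ang,_=brown(np.array([.454,-.341,.036]),r=.12)[0]; th=[a for a in(ang+90*k for k in range(-3,4)) if 30<=a<80][0]; print(m,th)
carry(m*[1,1,0]+[0,0,.026],th,-45, S-.007*h+[0,0,.028],0,45,1)
p=sense()["position"]; move_l(p+[0,0,.12],feed=.3)
p,_=shot("side","pics/s8.png")
cv2.imwrite("pics/s8c.png",cv2.resize(p[120:240,200:360],(800,600),interpolation=cv2.INTER_CUBIC)); st()
E
```

```text
[ 0.45353551 -0.34129448  0.036     ] 60.15568340306176
hit False
grip t68.0 g [ 0.45   -0.3392  0.0216] U [-0.2522 -0.4519  0.0216] F [ 1.5 -0.8  4.4] gap 0.0556 gf 53.2
over t70.8 g [ 0.4901 -0.0884  0.1129] U [-0.1724 -0.2108  0.1129] F [ 0.7  0.8 -1.4] gap 0.0555 gf 52.9
down True
place t71.8 g [ 0.4903 -0.0879  0.0219] U [-0.1721 -0.2104  0.0219] F [0.1 0.8 3.2] gap 0.0554 gf 53.4
 t73.4 g [ 0.4885 -0.0261  0.2037] U [-0.164  -0.149   0.2037] F [-1.3 -0.2 -0.4] gap 0.0848 gf 0.0
```

View pics/s8c.png

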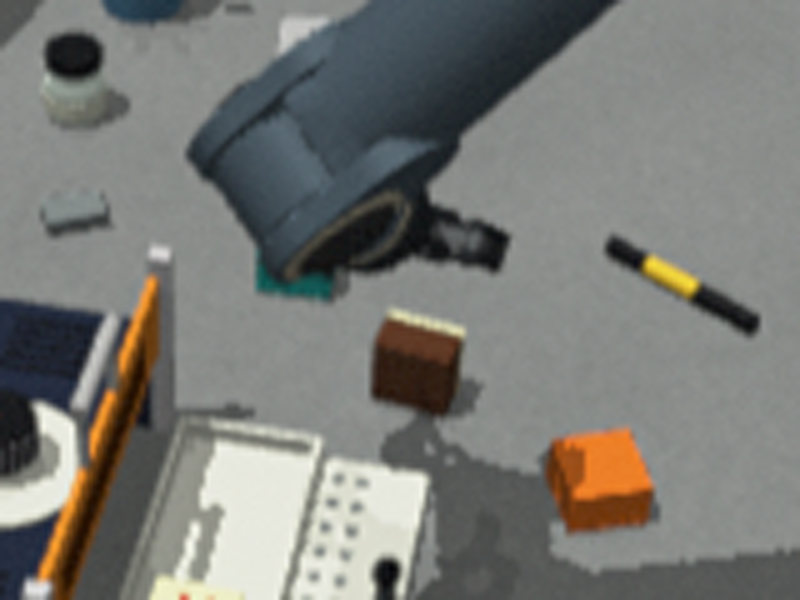

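Block b stands at crop (418,360) with its cream on the far side. Next: the second quarter turn, then into the tray.

```bash
python3 - <<'E'
from h import *
S=np.array([.49,-.09,0]); h=np.array([0,-1.,0])
carry(S+.006*h+[0,0,.031],0,-50, S+[0,0,.026],0,40,1)
p=sense()["position"]; move_l(p+[0,0,.08],feed=.3); move_joints(HOME)
c=cream(np.array([.491,-.094,.036])); print(c)
assert all(abs(x-.056)<.006 for x in c[2])
totray(c[0],c[1],-.06)
p=sense()["position"]; move_l(p+[0,0,.08],feed=.3); move_joints(HOME)
p,_=shot("top","pics/t9.png"); st()
cv2.imwrite("pics/t9c.png",cv2.resize(p[110:290,130:390],(800,554),interpolation=cv2.INTER_CUBIC))
E
```

```text
hit False
grip t76.7 g [ 0.4903 -0.0914  0.0269] U [-0.1726 -0.2138  0.0269] F [-0.5 -1.9  4. ] gap 0.0555 gf 52.8
over t79.0 g [ 0.4895 -0.0952  0.1103] U [-0.1741 -0.2174  0.1103] F [ 1.3 -0.2 -1.5] gap 0.0555 gf 53.0
down True
place t80.0 g [ 0.4904 -0.0943  0.0185] U [-0.1731 -0.2166  0.0185] F [-0.6  1.2  4.9] gap 0.0553 gf 53.5
(array([ 0.4911847 , -0.09533311,  0.036     ]), np.float64(-87.47025038049784), [np.float64(0.056), np.float64(0.056)])
th 92.52974961950216 f 1
hit False
grip t86.3 g [ 0.4919 -0.0953  0.016 ] U [-0.1717 -0.2179  0.016 ] F [-1.1  0.8  5.9] gap 0.0554 gf 53.2
over t87.8 g [0.5632 0.0758 0.1165] U [-0.0739 -0.0604  0.1165] F [-0.9 -1.2 -1.2] gap 0.0553 gf 52.9
down True
place t88.8 g [0.5652 0.0765 0.028 ] U [-0.0718 -0.06    0.028 ] F [1.3 0.  3.5] gap 0.0557 gf 53.1
 t92.4 g [ 0.2854 -0.4255  0.2576] U [-0.4285 -0.5107  0.2576] F [-0.2  0.2  0.5] gap 0.0852 gf 0.0
```

View pics/t9c.png

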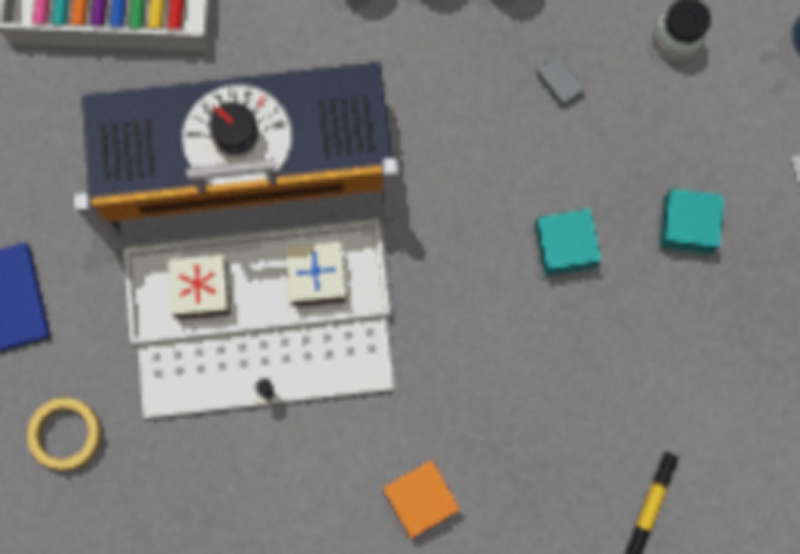

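Both blocks lie flat in the tray, cream up: the flower at crop (198,286) and the star at (316,272). Next I'll push the tray home and lower the shutter.

```bash
python3 - <<'E'
from h import *
setoff(.024); R=RK; k=U(-.058,.001,.038); ko=k-.130*UX
move_joints([.3,.2,0,2.0,0,.95,.0]); command_gripper(.05,60)
go(ko+[0,0,.12],R); lin(ko+[0,0,.04],R,.2); print(lin(ko,R,.08,15)); st("knob")
command_gripper(0,60); st("gripk")
print(lin(k+.006*UX,R,.07,20)); g=st("home")
command_gripper(.05); st("rel")
lin(g-.04*UX+[0,0,.03],R,.15); lin(g-.10*UX+[0,0,.15],R,.25)
g=U(-.005,.001,.195); R,f=best(g+[0,0,.1],PSI)
go(g+[0,0,.10],R); command_gripper(.036,60); print(lin(g,R,.12,15)); command_gripper(0.0,60); st("grip")
print(lin(g-[0,0,.072],R,.06,22)); st("down")
command_gripper(.036); lin(g+[0,0,.08],R,.25); st()
E
```

```text
False
knob t96.4 g [0.441  0.1183 0.0384] U [-0.1877  0.0012  0.0384] F [ 0.2 -0.5  0.6] gap 0.0498 gf 0.0
gripk t96.8 g [0.4412 0.1194 0.0386] U [-0.1873  0.0022  0.0386] F [-1.6  3.5  4.9] gap 0.0155 gf 58.2
True
home t98.5 g [0.568  0.1401 0.0387] U [-0.0588  0.0023  0.0387] F [-2.1 -1.2  6.2] gap 0.0156 gf 58.7
rel t98.9 g [0.5677 0.1409 0.0381] U [-0.059   0.0031  0.0381] F [0.3 0.  0.1] gap 0.0503 gf 0.0
False
grip t103.0 g [0.6233 0.1479 0.1963] U [-0.003   0.0011  0.1963] F [ 5.7  1.  -0.9] gap 0.0099 gf 58.4
True
down t104.0 g [0.6235 0.1479 0.1312] U [-0.0029  0.0011  0.1312] F [-1.5 -0.6  5.4] gap 0.0100 gf 59.1
 t105.1 g [0.6205 0.1472 0.2735] U [-0.0059  0.0008  0.2735] F [ 0.   0.3 -0.7] gap 0.0362 gf 0.0
```

```bash
python3 - <<'E'
from h import *
move_joints(HOME)
for n in("top","side"):
    a=cv2.imread(f"pics/{n}0.png"); b,_=shot(n,f"pics/{n}10.png")
    for nm,X in(("tray",U(-.058,0,.03)),("lipL",U(-.06,.10,.012)),("lipR",U(-.06,-.09,.012)),("shutter+handle",U(-.004,0,.11)),("hood",U(.06,.1,.095))):
        u,v=proj(n,[X])[0].round().astype(int); w=10 if nm in("tray",) else 9
        ga,gb=[np.float32(cv2.cvtColor(i,cv2.COLOR_BGR2GRAY)[v-w:v+w,u-w:u+w]) for i in(a,b)]
        print(n,nm,np.round(cv2.phaseCorrelate(ga,gb,cv2.createHanningWindow(ga.shape[::-1],cv2.CV_32F)),3)if 0 else cv2.phaseCorrelate(ga,gb), "absdiff",np.abs(ga-gb).mean().round(2))
    u1,u2=proj(n,[U(-.058,0,.03),U(-.068,0,.03)]); print(n,"px per 10mm out",u2-u1)
E
```

```text
top tray ((-0.009566634204949409, -0.005210091082266999), 0.9866011619567872) absdiff 0.73
top lipL ((0.044354714410513196, 0.05164811615261833), 1.0008499718006747) absdiff 0.69
top lipR ((-0.07662896108838169, -0.05194051993600546), 0.9956193762245001) absdiff 0.77
top shutter+handle ((-0.13213924783815045, 0.028293364426433598), 0.9621975377753929) absdiff 0.75
top hood ((-0.24587136241716223, 0.15427698040915772), 0.8142182797561457) absdiff 0.85
top px per 10mm out [0.30001226 3.07105258]
side tray ((-0.04458262240484423, -0.01864930806701537), 0.9897486764192581) absdiff 1.16
side lipL ((0.05120974895080188, -0.00852027588904214), 1.0031222741544983) absdiff 0.97
side lipR ((0.006999859940618691, 0.004437915714142093), 1.0056567582083338) absdiff 1.0
side shutter+handle ((-0.09396437007361236, -0.001355365033436584), 0.9904084893656365) absdiff 1.3
side hood ((-0.5605918817695965, -0.29524955178298207), 0.7471648645989689) absdiff 1.98
side px per 10mm out [3.02962799 0.51196294]
```

The tray and shutter match the starting pictures to within 0.1 px, so the tray is home and the shutter is down. The dial pointer reads about 39° from +x, so k≈2. It needs +1.40 rad clockwise.

```bash
python3 - <<'E'
from h import *
setoff(.029); g=U(.0597,.001,.127); best0=None
for th0 in np.radians([110,130,90,70]):
    for f in(1,-1):
        Rs=tilt(PSI+th0,0,f); q=inverse_kinematics(tcp(g,Rs),Rs)
        if q is None: continue
        m=2.66-max(abs(q[6]),abs(q[6]+1.5)); print(np.degrees(th0),f,q.round(2),m.round(2))
        if best0 is None or m>best0[0]+.3: best0=(m,Rs)
R=best0[1]; go(g+[0,0,.12],R); command_gripper(.075,60)
print(lin(g,R,.1,12)); command_gripper(0,60); st("grip")
q=sense()["joint_pos"].copy(); y0=sense()["tcp_rot"][:,1]
for i in range(1,9):
    q2=q.copy(); q2[6]+=.175*i; move_joints(q2)
    if i==1:
        y=sense()["tcp_rot"][:,1]; print("dz",np.cross(y0,y)[2])
        if np.cross(y0,y)[2]>0: raise SystemExit("wrong sense")
sleep(.3); y=sense()["tcp_rot"][:,1]; print("turned",-np.arctan2(np.cross(y0,y)[2],y0@y),sense()["ft_torque"]); st("turned")
command_gripper(.060); s=sense(); move_l(s["position"]+[0,0,.12],feed=.2); move_joints(HOME)
p,_=shot("top","pics/t11.png"); p2,_=shot("side","pics/s11.png"); st()
c=lambda i,x0,y0,w,h:cv2.resize(i[y0:y0+h,x0:x0+w],(400,400),interpolation=cv2.INTER_CUBIC)
cv2.imwrite("pics/d11.png",np.hstack([c(p,182,130,50,50),c(p2,175,180,70,70)]))
E
```

```text
110.0 1 [ 0.23  0.79 -0.84  1.54  0.64  1.1   1.32] -0.16
110.0 -1 [-0.02  0.67 -0.4   1.56  0.29  0.98 -1.57] 1.09
130.0 1 [ 0.38  0.96 -1.19  1.53  0.92  1.28  1.5 ] -0.34
130.0 -1 [ 0.08  0.7  -0.57  1.55  0.42  1.01 -1.32] 1.34
90.0 1 [ 0.27  0.82 -0.92  1.54  0.7   1.14  0.93] 0.23
90.0 -1 [-0.06  0.66 -0.34  1.56  0.25  0.97 -1.89] 0.77
70.0 1 [ 0.26  0.81 -0.9   1.54  0.68  1.13  0.6 ] 0.56
70.0 -1 [-0.08  0.65 -0.32  1.56  0.23  0.96 -2.22] 0.44
False
grip t112.3 g [0.6851 0.1586 0.123 ] U [0.0597 0.0018 0.123 ] F [-2.6  0.9  4.9] gap 0.0451 gf 62.0
dz 0.17058705650776407wrong sense
```

```bash
python3 - <<'E'
from h import *
setoff(.029); g=U(.0597,.001,.127)
q=sense()["joint_pos"].copy(); q[6]-=.18; move_joints(q); sleep(.2)
command_gripper(.075); s=sense(); move_l(s["position"]+[0,0,.12],feed=.2)
R=tilt(PSI+np.radians(70),0,1); Rr=tilt(PSI+np.radians(110),0,1)
go(g+[0,0,.12],Rr); print(sense()["joint_pos"].round(2)); command_gripper(.075,60)
print(lin(g,Rr,.1,12)); command_gripper(0,60); st("grip")
q=sense()["joint_pos"].copy(); y0=sense()["tcp_rot"][:,1]
for i in range(1,9):
    q2=q.copy(); q2[6]-=.175*i; move_joints(q2)
sleep(.3); y=sense()["tcp_rot"][:,1]; print("turned",-np.arctan2(np.cross(y0,y)[2],y0@y),sense()["ft_torque"]); st("turned")
command_gripper(.060); s=sense(); move_l(s["position"]+[0,0,.12],feed=.2); move_joints(HOME)
p,_=shot("top","pics/t11.png"); p2,_=shot("side","pics/s11.png"); st()
c=lambda i,x0,y0,w,h:cv2.resize(i[y0:y0+h,x0:x0+w],(400,400),interpolation=cv2.INTER_CUBIC)
cv2.imwrite("pics/d11.png",np.hstack([c(p,182,130,50,50),c(p2,175,180,70,70)]))
E
```

```text
[ 0.37  0.81 -1.18  1.42  0.75  1.4   1.26]
False
grip t118.6 g [0.6851 0.1587 0.123 ] U [0.0597 0.0018 0.123 ] F [-1.7  0.4  5.2] gap 0.0450 gf 62.0
turned 1.3938600981678337 [ 1.30873936 -0.15849941  0.0600046 ]
turned t121.2 g [0.6854 0.1605 0.1231] U [0.0603 0.0036 0.1231] F [ 1.5  7.2 -2.1] gap 0.0446 gf 61.8
 t124.8 g [ 0.2853 -0.4257  0.2576] U [-0.4286 -0.5109  0.2576] F [-0.3  0.3  0.5] gap 0.0600 gf 0.0
```

View pics/d11.png

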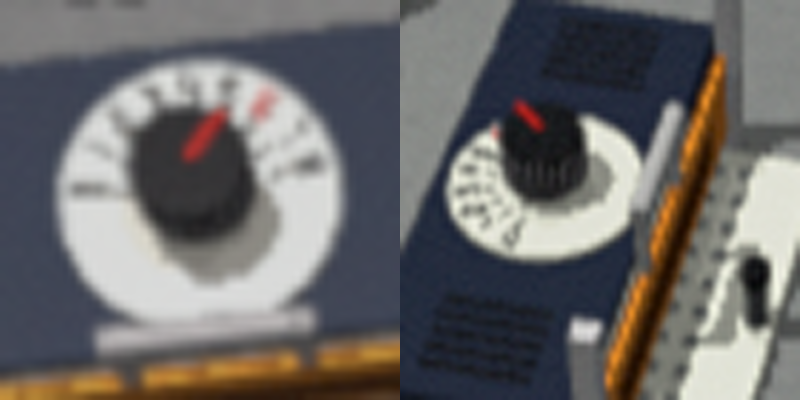

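The pointer is about 38° clockwise of image-up. The red 6, seen from the plate centre, is at about 35°, and 5 and 7 would be about 20° away either side, so the dial is at 6. I'm handing in.

```bash
python3 -c "
from rig import *
print(finish_job())"
```

```text
the job is handed in; nothing more can be done
None
```

The job is handed in at about 125 s: block_a and block_b (block_c was absent) lie cream face up in the tray, which is fully home with the shutter down and the timer at 6; before the final turn I first twisted the sleeve about half a click the wrong way and set it back.

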